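# Load two jaw pads into the spring magazine

### The arm

A 6-joint arm with a two-finger parallel gripper is mounted at the origin on the work surface. World frame = base frame: x ahead of the robot, y to its left, z up, the work surface at z = 0. Lengths are in mm, angles in rad, forces in N, time in s.
With the tool pointing down it reaches from about 350 to 875 mm from the base axis. Payload 4.2 kg.
Tool frame: the origin (TCP) lies midway between the tips of the shut fingers; the grasp point (between the pads) lies 19 mm behind it; z points along the fingers, y is the line along which they close (so a half turn about z gives the same grasp; the last joint's range is limited). The gripper opens to 85 mm and grips with 20 to 120 N. Pads are 22 mm wide; open, the fingers measure 114 mm over their backs; the gripper's body (76 mm by 85 mm) begins 54 mm behind the grasp point. The pads swing forward as they close: fully open they stand 13 mm farther back than shut.
Start: joints at [1.575, 0.385, 0.008, 0, -1.194, -0.259], TCP at [157.501, 604.808, 231.312] pointing down, gripper open.
Joint ranges: [-3.14, 3.14], [-1.21, 2.06], [-1.07, 1.41], [-3.16, 2.05], [-2.99, -0.16], [-3.1, 3.1]. Speed limits (rad/s): [2.79, 2.79, 3.14, 3.14, 3.14, 3.14].

### API

Orientations are given as a unit quaternion [x, y, z, w].
In Python, from bench import read_state, get_image, job_done gives the robot as it stands.
- The arm moves only by the tool servo_tool, never from a script. Its arguments are lists of equal length, an entry for each row: "rotation": the turn, a rotation vector about the world's x, y, z scaled (see below), a list of three; "slide": the shift along the world's x, y, z scaled (see below), a list of three; "grip": the opening, from -1 (shut) to 1 (fully open). In form: {"rotation": [[rx, ry, rz], ...], "slide": [[tx, ty, tz], ...], "grip": [grip, ...]}. A call has 1 to 8 rows; each row is the pose to reach, as a shift and turn from the pose commanded when the call began, turning the shorter way round; what a row does not reach only later rows make up. The controller multiplies each number of a shift by 0.2 m and each number of a turn by 360 degrees. A row lasts 1/8 s, in which the tool goes at most 62.5 mm and 10.7 degrees, less where a joint would pass 70% of its speed; a pose out of reach is approached as far as the arm can. A call with a number of a shift or a turn outside -1 to 1 is refused whole. A call with a gripper value outside its range is refused whole. The fingers move at their own pace and stop on an object; the grip force is fixed at half the most. Time passes only in rows, so rows that repeat a pose let the fingers close. It gives the time, the measured TCP pose, the force, the opening and the grip force at its end, in the units of the state.
- read_state(): the state, without advancing time (a new reading comes with each control period).
- get_image(name): name is "scene" or "top" or "wrist"; returns a dict with "image" (384x512x3 uint8, red, green, blue), "depth" (384x512 float32, mm along the optical axis (not along the pixel's ray), 0 where there is no reading), "camera_matrix" (3x3 intrinsics, pixels), "rvec" (rotation vector, rad) and "tvec" (3), from world to camera coordinates, as OpenCV has them; the wrist camera has in their place "hand_eye" (4x4, takes a point from camera to tool coordinates, whose origin is the TCP and whose axes are the flange's). Camera axes: x right, y down, z forward; pixel columns grow to the right and rows downward; lengths in mm; the calibration is good to about 2 mm. A picture is of the moment at which its call begins: read the wrist's pose just before it.
- job_done(): hands the job in; it is judged then, once.
The state is a dict: "clock": time; "joints": joint angles; "joint_vel": joint speeds; "joint_efforts": joint torques, N m; "position": TCP position; "ee_rot": TCP orientation; "contact_force": force on the tool from outside, world axes, zero at the start; "wrist_torque": the same for the moment, N m; "gripper_width": finger opening in mm; "grasp_force": force on a finger pad.
Only numpy, scipy, OpenCV 4.12 (cv2) and the standard library are available. Lean on these libraries where they do the work, as an engineer would, in place of code of your own. Each camera call takes 0.05 s, during which the arm holds its last target. There are 200 camera calls.

### The job

Load the two short aluminium jaw pads, one after the other, into the leaning spring magazine: tuck one end of the pad under the fixed lip at the lower end of the mouth, push down the spring follower (or the pad already in) and swing the other end down until the spring catch at the upper end snaps back over it, and let go before fetching the second. Both pads must end lying flat in the magazine, one on the other, the top one held down by lip and catch; leave the long pad and everything else on the bench where it is.

Things in the scene. Friction and masses are not known exactly. Their poses are not given: they have to be found in the camera images.
- channel: Magazine: grey chute, 85 x 46 mm outside, leaning 10 deg towards its lip end, which faces the robot's right, fixed. Origin: mouth centre, level with the lip's underside, 108 mm above the bench. z points out of the mouth along the chute, x down the slope to the lip end, y level across it. Inside: 73 mm along x, 36 mm along y. Top pad is home with its centre at x, y about 0, z = -6 mm; the one below at z = -18 mm.
- lip_edge (a point): Middle of the inner edge of the fixed lip, on its underside; channel axes; at x = +30 mm, z = 0 of the channel. The lip is 5 mm thick and runs over the chute's full width from here to the inside of the end wall, 6.5 mm farther along +x. A pad level with the mouth cannot pass lip and catch; tipped 25 to 30 deg, lip end down, it can. Nothing stands above.
- window (a point): Edge of a finger window; channel axes; at y = +18 mm, z = -4 mm of the channel. Both long sides of the chute are open from x = -19 to +19 mm over their whole depth, so fingers can straddle a pad there; beside that, corner guides 5 mm thick (inner faces at y = -18 and +18 mm) reach up to z = -4 mm. The end wall below the catch reaches up to z = -2 mm.
- follower (a joint): Spring follower, a steel plate filling the chute: 0 = up at its stop, its top face 0.5 mm below the lip's underside (z = -0.5 mm); grows (m) as it is pushed down the chute, to 0.042. The spring pushes back with 4 N at 0 plus 1.5 N per 10 mm. It reads about 0.0115 with one pad home and 0.0235 with two.
- catch (a joint): Spring catch at the upper (-x) end of the mouth, a steel slide 26 mm wide: 0 = out over the mouth; grows (m) as it is pushed away in -x, to 0.011, against a light spring (1.4 N at 0, 3.1 N at 9 mm). A pad end coming down on its ramp pushes it back; it snaps back to about 0 once the pad's top face is below the nose's underside.
- catch_nose (a point): Tip of the catch's nose, on its flat underside; channel axes; at x = -30 mm, z = 0 of the channel when out, moving with the catch. The nose is 4 mm thick and covers the mouth from here to the end wall 6.5 mm away; over it a ramp rises outwards from x = -30 at z = 4 to x = -39 at z = 17 mm.
- pad_a_mid (a point): Short jaw pad: a flat aluminium bar 70 x 32 x 12 mm with two dark screw holes, lying flat on the bench, 75 g. This point is its centre, 6 mm above its underside; x along its 70 mm length, y across its 32 mm width, z up. Either end and either face may be used. The two short pads are alike and may be loaded in either order.
- pad_b_mid (a point): The other short jaw pad, the same: 70 x 32 x 12 mm, axes and point as for the first.
- pad_long_mid (a point): A long pad of the same bar, 100 x 32 x 12 mm, too long for the magazine; centre; leave it where it lies.
- gclamp_mid (a point): G-clamp lying on the bench, about 200 x 110 x 15 mm; centre of its frame; leave alone.
- tin_mid (a point): Small clear screw jar with a steel lid, 52 mm across, 50 mm tall, standing; centre; leave alone.
- aerosol_mid (a point): Aerosol can, 66 mm across, 190 mm tall, standing; centre; leave alone.
- wrench_mid (a point): Wrench, 170 mm long, lying; a point at its middle; leave alone.
- driver_mid (a point): Screwdriver with a black handle, 190 mm long, lying; a point at its middle; leave alone.
- offcut_center (a point): Round steel offcut, 28 mm across, 40 mm tall, standing; centre; leave alone.
Mind the look-alikes: they are no part of the job. Leave any pink look-alike of the part that bears pad_b_mid alone. Leave any pink look-alike of the part that bears channel alone.

How it is judged (in metres and radians):
On the way, in this order (a step that is already met when the one before it is completed fails the run):
1. one short pad home in the magazine, flat under lip and catch, catch shut, pad released (((z of pad_a_mid in the frame of channel between -0.009 and -0.003 m and x of pad_a_mid in the frame of channel between -0.006 and 0.006 m and y of pad_a_mid in the frame of channel between -0.005 and 0.005 m and angle between the z axis of pad_a_mid and the z axis of channel, either way round below 0.08 rad and value of joint catch below 0.0025 m and contact force between the fingers and pad_a below 0.1 N) or (z of pad_b_mid in the frame of channel between -0.009 and -0.003 m and x of pad_b_mid in the frame of channel between -0.006 and 0.006 m and y of pad_b_mid in the frame of channel between -0.005 and 0.005 m and angle between the z axis of pad_b_mid and the z axis of channel, either way round below 0.08 rad and value of joint catch below 0.0025 m and contact force between the fingers and pad_b below 0.1 N))), for 0.2 s.
2. both short pads home in the magazine, one on the other, catch shut (((z of pad_a_mid in the frame of channel between -0.009 and -0.003 m and x of pad_a_mid in the frame of channel between -0.006 and 0.006 m and y of pad_a_mid in the frame of channel between -0.005 and 0.005 m and angle between the z axis of each of pad_a_mid, pad_b_mid and the z axis of channel, either way round below 0.08 rad and z of pad_b_mid in the frame of channel between -0.021 and -0.015 m and x of pad_b_mid in the frame of channel between -0.006 and 0.006 m and y of pad_b_mid in the frame of channel between -0.005 and 0.005 m and value of joint catch below 0.0025 m) or (z of pad_b_mid in the frame of channel between -0.009 and -0.003 m and x of pad_b_mid in the frame of channel between -0.006 and 0.006 m and y of pad_b_mid in the frame of channel between -0.005 and 0.005 m and angle between the z axis of each of pad_b_mid, pad_a_mid and the z axis of channel, either way round below 0.08 rad and z of pad_a_mid in the frame of channel between -0.021 and -0.015 m and x of pad_a_mid in the frame of channel between -0.006 and 0.006 m and y of pad_a_mid in the frame of channel between -0.005 and 0.005 m and value of joint catch below 0.0025 m))), for 0.2 s.
At the end, for the whole second after the job is handed in: Both short pads at rest in the chute, one on the other: centres within 6 mm (lengthwise) and 5 mm (crosswise) of the chute's axis, the top one 6 mm and the lower one 18 mm below the lip's underside (each within 3 mm), parallel to the mouth within 0.08 rad, the catch back within 2.5 mm of fully out (((z of pad_a_mid in the frame of channel between -0.009 and -0.003 m and x of pad_a_mid in the frame of channel between -0.006 and 0.006 m and y of pad_a_mid in the frame of channel between -0.005 and 0.005 m and angle between the z axis of each of pad_a_mid, pad_b_mid and the z axis of channel, either way round below 0.08 rad and z of pad_b_mid in the frame of channel between -0.021 and -0.015 m and x of pad_b_mid in the frame of channel between -0.006 and 0.006 m and y of pad_b_mid in the frame of channel between -0.005 and 0.005 m and value of joint catch below 0.0025 m and linear speed of each of pad_a, pad_b below 0.02 m/s) or (z of pad_b_mid in the frame of channel between -0.009 and -0.003 m and x of pad_b_mid in the frame of channel between -0.006 and 0.006 m and y of pad_b_mid in the frame of channel between -0.005 and 0.005 m and angle between the z axis of each of pad_b_mid, pad_a_mid and the z axis of channel, either way round below 0.08 rad and z of pad_a_mid in the frame of channel between -0.021 and -0.015 m and x of pad_a_mid in the frame of channel between -0.006 and 0.006 m and y of pad_a_mid in the frame of channel between -0.005 and 0.005 m and value of joint catch below 0.0025 m and linear speed of each of pad_a, pad_b below 0.02 m/s))); the robot touches nothing.
It fails at once if the long pad moved more than 30 mm (distance of pad_long_mid from where it was at the start of the episode above 0.03 m).
It fails at once if another thing on the bench moved more than 30 mm (distance of any of gclamp_mid, tin_mid, aerosol_mid, wrench_mid, driver_mid, offcut_center from where it was at the start of the episode above 0.03 m).
It also fails if it takes over 64 s, if anything falls off the work surface, if the arm or the gripper's body presses on something with over 40 N, if the wrist force passes 120 N, or if a joint passes its speed limit or range.

## Working session

There is one attempt and no reset: what is moved stays moved. The work goes in short steps, Python scripts to look and compute and a tool call to move; the robot and the scene stay as the last step left them, time stands still between calls to the robot, and variables do not carry over. Pictures are saved under pics/ and viewed, at most 10 in all, crops included, and the job is handed in when it is done.

Besides the shell and the picture viewer there is one more tool, called after "Request:" as name(argument=value, ...), one argument or row to a line, values as JSON. servo_tool: Moves the arm, as the interface text tells. Shifts and turns lie within -1 to 1; 1 stands for 0.2 m of shift or 360 degrees of turn. Its arguments: {"type":"object","properties":{"rotation":{"type":"array","items":{"type":"array","items":{"type":"number","minimum":-1,"maximum":1}}},"slide":{"type":"array","items":{"type":"array","items":{"type":"number","minimum":-1,"maximum":1}}},"grip":{"type":"array","items":{"type":"number"}}},"required":["rotation","slide","grip"]}

```bash
mkdir -p pics; ls; cat > h.py <<'E'
import numpy as np,cv2
from bench import read_state,get_image,job_done
from scipy.spatial.transform import Rotation as R
def cam(name):
    s=read_state() if name=="wrist" else None
    g=get_image(name)
    if name=="wrist":
        T=np.eye(4);T[:3,:3]=R.from_quat(s["ee_rot"]).as_matrix();T[:3,3]=s["position"]
        M=T@np.array(g["hand_eye"])
    else:
        M=np.eye(4);r=cv2.Rodrigues(np.array(g["rvec"],float))[0];M[:3,:3]=r.T;M[:3,3]=-r.T@np.array(g["tvec"],float).ravel()
    g["M"]=M;return g
def ray(g,u,v,z):
    d=g["M"][:3,:3]@np.linalg.inv(g["camera_matrix"])@[u,v,1];o=g["M"][:3,3]
    return o+d*(z-o[2])/d[2]
def cloud(g):
    h,w=g["depth"].shape;u,v=np.meshgrid(np.arange(w),np.arange(h));K=g["camera_matrix"];d=g["depth"]
    p=np.stack([(u-K[0,2])/K[0,0]*d,(v-K[1,2])/K[1,1]*d,d],-1)
    return p@g["M"][:3,:3].T+g["M"][:3,3]
def save(n,im,s=1):
    cv2.imwrite("pics/"+n,cv2.resize(im[:,:,::-1],None,fx=s,fy=s,interpolation=cv2.INTER_CUBIC))
E
python3 - <<'E'
from h import *
s=read_state();print({k:np.round(v,3) for k,v in s.items()})
a=cam("scene");b=cam("top")
np.savez("t.npz",**{k:v for k,v in b.items()})
np.savez("s.npz",**{k:v for k,v in a.items()})
save("scene.png",a["image"],1.5);save("top.png",b["image"],1.5)
print(a["M"].round(2),b["M"].round(2),b["camera_matrix"])
E
```

```text
pics
{'clock': np.float64(0.0), 'joints': array([ 1.575e+00,  3.860e-01,  7.000e-03, -1.000e-03, -1.194e+00,
       -2.590e-01]), 'joint_vel': array([-0.   , -0.001,  0.001,  0.002, -0.   ,  0.002]), 'joint_efforts': array([-0.0000e+00, -3.9228e+01,  1.8840e+01,  4.1860e+00, -5.0000e-03,
        0.0000e+00]), 'position': array([157.358, 604.26 , 230.211]), 'ee_rot': array([ 0.992, -0.127, -0.   ,  0.001]), 'contact_force': array([-1.228, -0.136,  0.803]), 'wrist_torque': array([-0.008,  0.055,  0.037]), 'grasp_force': np.float64(0.0), 'gripper_width': np.float64(85.28)}
[[ 8.00000e-01  4.30000e-01 -4.10000e-01  1.08675e+03]
 [ 6.00000e-01 -5.70000e-01  5.60000e-01 -7.69600e+02]
 [ 0.00000e+00 -7.00000e-01 -7.20000e-01  1.07373e+03]
 [ 0.00000e+00  0.00000e+00  0.00000e+00  1.00000e+00]] [[-3.00000e-02 -9.80000e-01  1.80000e-01  3.15510e+02]
 [-1.00000e+00  3.00000e-02  1.00000e-02 -1.01200e+01]
 [-1.00000e-02 -1.80000e-01 -9.80000e-01  1.15226e+03]
 [ 0.00000e+00  0.00000e+00  0.00000e+00  1.00000e+00]] [[388.48736811   0.         254.74892525]
 [  0.         388.48736811 196.87440069]
 [  0.           0.           1.        ]]
```

View pics/top.png

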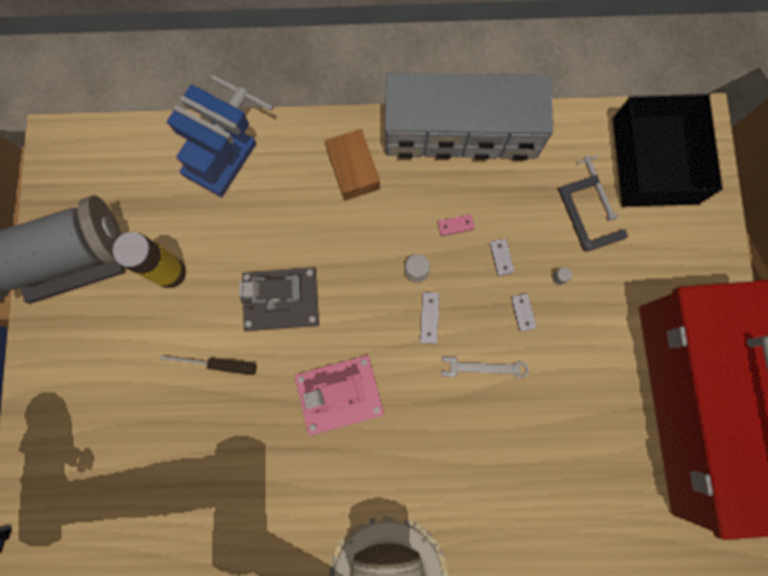

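View pics/scene.png

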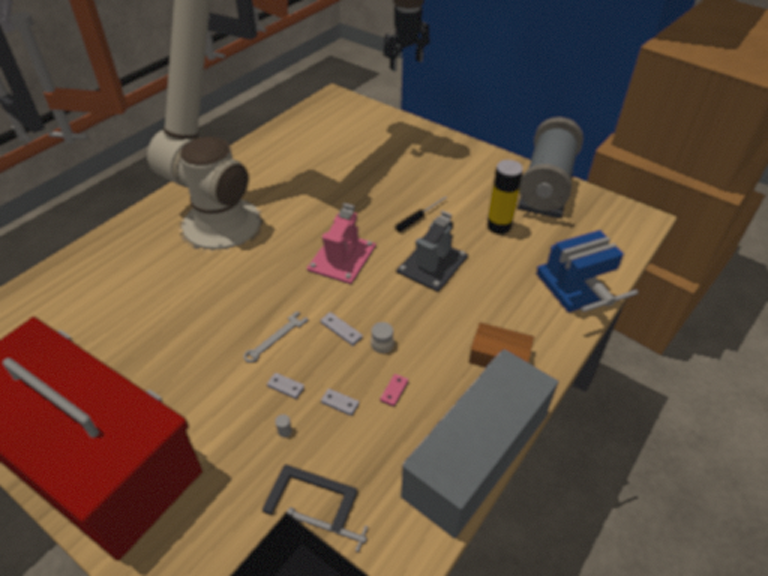

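Grey short pads are at top px (501,257) and (524,312), ×1.5 scale. The look-alikes are the long pad at (430,317) and the pink pad at (456,225). The grey magazine is at (280,297), with its catch to the left, and the pink copy is at (340,393). I'll use the grey ones.

```bash
python3 - <<'E'
from h import *
b=dict(np.load("t.npz"));P=cloud(b);im=b["image"]
hsv=cv2.cvtColor(im,cv2.COLOR_RGB2HSV)
m=((hsv[...,1]<60)&(hsv[...,2]>110)).astype(np.uint8)
m=cv2.morphologyEx(m,cv2.MORPH_CLOSE,np.ones((3,3)))
for c in cv2.findContours(m,0,1)[0]:
    a=cv2.contourArea(c)
    if 60<a<900:
        q=cv2.minAreaRect(c);(u,v)=q[0]
        w=np.array([ray(b,*p,12)[:2] for p in cv2.boxPoints(q)])
        e=[w[1]-w[0],w[2]-w[1]];e.sort(key=np.linalg.norm)
        print(np.round([u,v]),"c",w.mean(0).round(1),"L,W",np.linalg.norm(e[1]).round(),np.linalg.norm(e[0]).round(),"yaw",np.degrees(np.arctan2(e[1][1],e[1][0])).round(1), P[int(v),int(u)].round())
# magazine
x0,x1,y0,y1=155,220,170,228
Q=P[y0:y1,x0:x1]
print("base zs");
for z0,z1 in((3,15),(85,100),(100,110),(110,118),(118,135)):
    k=Q[(Q[...,2]>z0)&(Q[...,2]<z1)]
    print(z0,z1,len(k),k.min(0).round() if len(k) else'',k.max(0).round() if len(k) else '',k.mean(0).round(1) if len(k) else '')
cr=im[160:240,145:235];cr2=im[140:230,300:390]
save("crop.png",np.hstack([cv2.resize(cr,(400,356),interpolation=2),cv2.resize(cr2,(356,356),interpolation=2)]))
E
```

```text
[226. 374.] c [32.1 88.6] L,W 57.0 30.0 yaw -164.0 [32. 92.  5.]
[266. 365.] c [ 52.1 -21. ] L,W 159.0 94.0 yaw -91.4 [ 90. -18. 175.]
[209. 266.] c [326.6 135.1] L,W 36.0 29.0 yaw -77.6 [327. 123. 122.]
[323. 244.] c [ 378.3 -197.7] L,W 166.0 35.0 yaw -92.7 [ 380. -198.    3.]
[349. 208.] c [ 483.5 -281.7] L,W 72.0 34.0 yaw -170.2 [ 484. -280.    7.]
[286. 212.] c [478.5 -96. ] L,W 100.0 34.0 yaw -5.4 [480. -95.  11.]
[164. 192.] c [549.1 266.1] L,W 52.0 33.0 yaw -179.3 [528. 241. 123.]
[278. 178.] c [579.2 -73.9] L,W 52.0 45.0 yaw 177.7 [572. -70.  50.]
[334. 171.] c [ 597.3 -245.7] L,W 72.0 34.0 yaw -170.1 [ 598. -245.   10.]
[ 86. 166.] c [635.2 505.1] L,W 71.0 69.0 yaw -91.7 [586. 427. 189.]
[ 38. 159.] c [661.  655.4] L,W 73.0 32.0 yaw -72.1 [618. 575. 155.]
[ 59. 153.] c [678.9 591.5] L,W 99.0 22.0 yaw -155.7 [631. 513. 162.]
[298.  79.] c [ 899.  -150.7] L,W 252.0 58.0 yaw -89.0 [ 845. -138.  119.]
[451.  52.] c [ 976.3 -640.3] L,W 66.0 60.0 yaw -87.1 [ 1417. -1053.  -739.]
base zs
3 15 1216 [440. 103.   3.] [616. 298.  15.] [519.2 190.1  10.7]
85 100 44 [502. 153.  86.] [550. 258. 100.] [512.4 196.7  95.2]
100 110 319 [502. 148. 100.] [552. 256. 110.] [525.7 185.4 105.9]
110 118 121 [502. 158. 110.] [547. 242. 118.] [524.5 214.2 112.5]
118 135 122 [511. 222. 118.] [538. 252. 135.] [524.4 237.4 125.9]
```

View pics/crop.png

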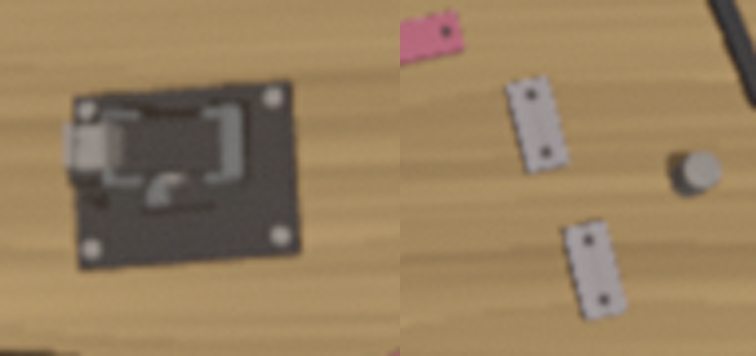

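Close crop: the two grey short pads sit at (537,122) and (594,270) and measure 72x34 mm each. The grey magazine has its lip on the right (-y) and its bright catch on the left (+y). I'll fly over the magazine for one close look.

Request:
servo_tool(
  rotation=[
    [0,0,0],
    [0,0,0],
    [0,0,0],
    [0,0,0],
  ],
  slide=[
    [0.2,-0.22,0.2],
    [0.4,-0.44,0.4],
    [0.6,-0.66,0.5],
    [0.8,-0.88,0.5],
  ],
  grip=[1,1,1,1],
)

```text
clock: 0.6
position: [309.2, 438.3, 331.8]
ee_rot: [0.992, -0.127, 0.0, -0.002]
contact_force: [0.4, 0.4, -0.6]
gripper_width: 85.8
grasp_force: 0.0
```

Request:
servo_tool(
  rotation=[
    [0,0,0],
    [0,0,0],
    [0,0,0],
    [0,0,0],
    [0,0,0],
  ],
  slide=[
    [0.2,-0.22,0],
    [0.4,-0.44,0],
    [0.6,-0.66,0],
    [0.75,-0.85,0],
    [0.75,-0.85,0],
  ],
  grip=[1,1,1,1,1],
)

```text
clock: 1.23
position: [459.3, 266.6, 329.5]
ee_rot: [0.992, -0.13, -0.0, 0.001]
contact_force: [0.6, 0.8, 0.6]
gripper_width: 85.6
grasp_force: 0.0
```

```bash
python3 - <<'E'
from h import *
g=cam("wrist");np.savez("w1.npz",**g);save("w1.png",g["image"],1.5)
s=read_state();print(s["position"],s["joints"],s["clock"],s["ee_rot"]);print(g["M"].round(2),g["hand_eye"].round(2),g["camera_matrix"])
E
```

```text
[458.60309254 267.86267414 329.51873594] [ 8.34051747e-01  1.68630123e-01 -4.69124252e-02 -3.53428472e-04
 -1.35631030e+00  4.78952688e-01] 1.275 [ 9.91699412e-01 -1.28576697e-01 -4.43411868e-04  3.35039875e-04]
[[-2.6000e-01 -9.3000e-01 -2.7000e-01  5.2741e+02]
 [-9.7000e-01  2.5000e-01  7.0000e-02  2.4811e+02]
 [ 0.0000e+00  2.8000e-01 -9.6000e-01  4.7215e+02]
 [ 0.0000e+00  0.0000e+00  0.0000e+00  1.0000e+00]] [[  -0.     -0.96   -0.28   70.44]
 [   1.     -0.      0.      0.57]
 [  -0.     -0.28    0.96 -142.7 ]
 [   0.      0.      0.      1.  ]] [[275.74294428   0.         256.23480796]
 [  0.         275.74294428 190.19433221]
 [  0.           0.           1.        ]]
```

View pics/w1.png

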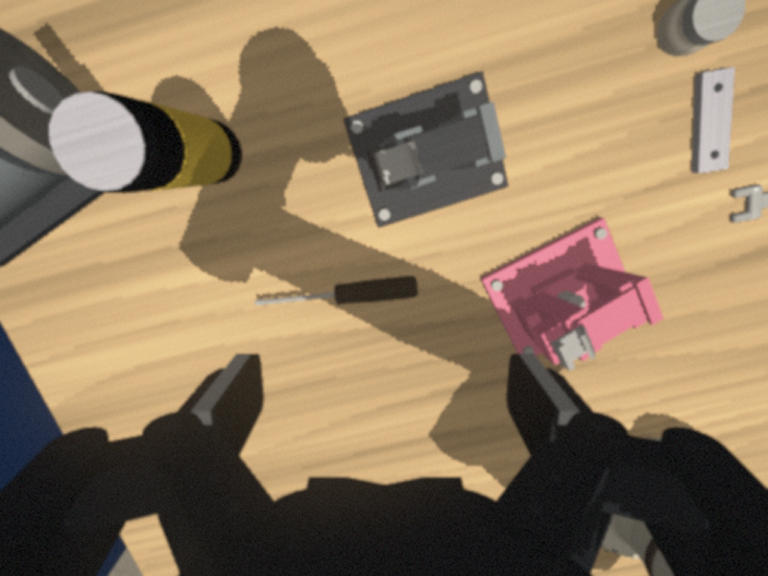

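The wrist view shows the grey magazine's base screws at (358,126), (476,87), (498,179) and (384,214). The lip plate is at (492,131) and the catch at (398,165).

```bash
python3 - <<'E'
from h import *
g=dict(np.load("w1.npz"));P=cloud(g)
print("screwz",P[84,239].round(),P[58,317].round(),P[119,332].round(),P[142,256].round())
S=np.array([ray(g,u/1.5,v/1.5,8)[:2] for u,v in((358,126),(476,87),(498,179),(384,214))]);print(S.round(1),S.mean(0))
for a,b in((0,1),(3,2)): d=S[b]-S[a];print(np.degrees(np.arctan2(d[1],d[0])),np.linalg.norm(d))
d=S[3]-S[0];print(np.degrees(np.arctan2(d[1],d[0]))+0)
# assume channel frame yaw psi, estimate points in z range as functions
Q=P[40:155,225:345].reshape(-1,3);C=g["image"][40:155,225:345].reshape(-1,3)
yaw=np.radians(-85)
for nm,g2,sl in(("w",g,(slice(40,155),slice(225,345))),("top",dict(np.load("t.npz")),(slice(170,228),slice(155,220)))):
    Q=cloud(g2)[sl].reshape(-1,3);Q=Q[(Q[:,2]>85)&(Q[:,2]<160)]
    np.save("q_%s.npy"%nm,Q)
    # histogram maps: world y bins vs z
    print(nm,len(Q))
    for y0 in range(140,262,6):
        k=Q[(Q[:,1]>=y0)&(Q[:,1]<y0+6)]
        if len(k)>2: print(y0,len(k),"z",np.percentile(k[:,2],[5,50,95]).round(),"x",k[:,0].min().round(),k[:,0].max().round())
E
```

```text
screwz [572. 263.  20.] [577. 140.  20.] [484. 134.  17.] [480. 261.  18.]
[[573.3 263.9]
 [578.2 136.6]
 [482.2 131.6]
 [477.7 261.1]] [527.87607336 198.28668938]
-87.7942036937279 127.40345457102127
-87.99400512947503 129.6229195116356
-178.33506433729764
w 2987
146 139 z [105. 106. 108.] x 507.0 553.0
152 182 z [106. 107. 108.] x 507.0 553.0
158 225 z [ 99. 104. 108.] x 507.0 553.0
164 175 z [ 99. 103. 105.] x 507.0 552.0
170 186 z [ 89. 104. 106.] x 506.0 552.0
176 133 z [104. 106. 107.] x 512.0 546.0
182 132 z [106. 107. 108.] x 512.0 546.0
188 134 z [107. 108. 109.] x 512.0 545.0
194 137 z [108. 109. 110.] x 511.0 545.0
200 130 z [109. 110. 111.] x 511.0 545.0
206 153 z [108. 111. 112.] x 505.0 550.0
212 179 z [107. 112. 113.] x 505.0 550.0
218 161 z [108. 114. 128.] x 504.0 550.0
224 200 z [110. 121. 132.] x 504.0 550.0
230 187 z [101. 119. 121.] x 505.0 549.0
236 150 z [100. 121. 122.] x 508.0 549.0
242 141 z [105. 123. 133.] x 508.0 544.0
248 139 z [106. 127. 134.] x 508.0 544.0
254 104 z [ 90. 104. 108.] x 508.0 543.0
top 608
146 19 z [102. 105. 109.] x 506.0 552.0
152 36 z [101. 106. 109.] x 505.0 551.0
158 35 z [ 98. 106. 110.] x 505.0 551.0
164 37 z [ 96. 102. 106.] x 505.0 550.0
170 33 z [ 99. 103. 108.] x 505.0 550.0
176 34 z [101. 105. 108.] x 510.0 544.0
182 26 z [102. 106. 109.] x 511.0 545.0
188 26 z [104. 107. 110.] x 510.0 544.0
194 33 z [106. 109. 112.] x 510.0 544.0
200 32 z [107. 109. 111.] x 509.0 543.0
206 26 z [106. 111. 114.] x 505.0 540.0
212 37 z [101. 111. 115.] x 503.0 547.0
218 53 z [101. 113. 126.] x 502.0 547.0
224 43 z [106. 124. 132.] x 502.0 547.0
230 29 z [ 94. 118. 132.] x 502.0 547.0
236 33 z [100. 118. 123.] x 506.0 543.0
242 40 z [101. 122. 131.] x 507.0 543.0
248 31 z [ 92. 131. 135.] x 506.0 538.0
254 5 z [ 96. 104. 109.] x 505.0 512.0
```

```bash
cat >> h.py <<'E'
YAW=-87.8;C0=np.array([528.,190.,108.])
def chR(): return (R.from_euler('z',YAW,degrees=True)*R.from_euler('y',10,degrees=True)).as_matrix()
E
python3 - <<'E'
from h import *
print(chR().round(3))
for n in("w","top"):
    L=(np.load(f"q_{n}.npy")-C0)@chR()
    lip=L[(L[:,0]>20)&(L[:,0]<60)&(L[:,2]>2.5)&(abs(L[:,1])<15)]
    print(n,"lip x",np.percentile(lip[:,0],[2,98]).round(1),"z",np.median(lip[:,2]).round(1))
    gd=L[(abs(L[:,1])>19)&(L[:,2]<0)&(L[:,2]>-9)]
    for s in(-1,1):
        k=gd[gd[:,1]*s>0]; xs=np.sort(k[:,0]);d=np.diff(xs);i=[j for j in np.argsort(d)[-2:]]
        print(" side",s,len(xs),xs[0].round(1),xs[-1].round(1),"gaps",[(xs[j].round(1),xs[j+1].round(1)) for j in i])
    f=L[(abs(L[:,0])<15)&(abs(L[:,1])<15)];print(" follower z",np.median(f[:,2]).round(2),"slope",np.polyfit(f[:,0],f[:,2],1).round(3))
    w=L[(abs(abs(L[:,0])-25)<5)&(L[:,2]>-12)&(L[:,2]<20)]
    print(" y lip side",np.percentile(w[w[:,0]>0][:,1],[1,99]).round(1)," y catch side",np.percentile(w[w[:,0]<0][:,1],[1,99]).round(1))
    c=L[(L[:,2]>12)];print(" catch y",np.percentile(c[:,1],[2,98]).round(1),"x",np.percentile(c[:,0],[2,98]).round(1))
E
```

```text
[[ 0.038  0.999  0.007]
 [-0.984  0.038 -0.174]
 [-0.174  0.     0.985]]
w lip x [29.5 42. ] z 5.2
 side -1 83 -42.7 32.0 gaps [(np.float64(22.9), np.float64(24.4)), (np.float64(-19.6), np.float64(18.4))]
 side 1 113 -43.1 31.5 gaps [(np.float64(23.7), np.float64(24.6)), (np.float64(-19.6), np.float64(18.5))]
 follower z -0.2 slope [ 0.005 -0.216]
 y lip side [-21.9  23.4]  y catch side [-22.   22.6]
 catch y [-12.4  12.6] x [-64.1 -35.9]
top lip x [25.9 39. ] z 4.7
 side -1 30 -43.1 38.0 gaps [(np.float64(29.9), np.float64(35.3)), (np.float64(-21.4), np.float64(18.9))]
 side 1 13 -44.5 26.0 gaps [(np.float64(-39.3), np.float64(-36.5)), (np.float64(-23.0), np.float64(17.8))]
 follower z -0.73 slope [-0.021 -0.789]
 y lip side [-23.7  21.7]  y catch side [-24.5  19.8]
 catch y [-14.  11.] x [-65.2 -38.5]
```

Request:
servo_tool(
  rotation=[
    [0,0,0],
    [0,0,0.02],
    [0,0,0.04],
    [0,0,0.068],
  ],
  slide=[
    [0.05,-0.25,0],
    [0.1,-0.5,0],
    [0.15,-0.75,0],
    [0.2,-1,0],
  ],
  grip=[1,1,1,1],
)

```text
clock: 1.78
position: [497.7, 69.4, 330.0]
ee_rot: [0.996, 0.089, -0.0, -0.0]
contact_force: [1.4, -0.2, 0.2]
gripper_width: 85.6
grasp_force: 0.0
```

Request:
servo_tool(
  rotation=[
    [0,0,0],
    [0,0,0],
    [0,0,0],
    [0,0,0],
  ],
  slide=[
    [0.03,-0.25,0],
    [0.06,-0.5,-0.1],
    [0.1,-0.75,-0.2],
    [0.1,-1,-0.3],
  ],
  grip=[1,1,1,1],
)

```text
clock: 2.28
position: [518.4, -130.6, 269.2]
ee_rot: [0.996, 0.086, 0.0, -0.0]
contact_force: [0.4, 0.3, -0.5]
gripper_width: 85.4
grasp_force: 0.0
```

Request:
servo_tool(
  rotation=[
    [0,0,0],
    [0,0,0],
    [0,0,0],
    [0,0,0],
  ],
  slide=[
    [0.02,-0.25,-0.1],
    [0.06,-0.5,-0.2],
    [0.1,-0.62,-0.2],
    [0.1,-0.62,-0.2],
  ],
  grip=[1,1,1,1],
)

```text
clock: 2.78
position: [538.5, -254.6, 228.9]
ee_rot: [0.996, 0.085, -0.001, -0.0]
contact_force: [-0.1, 0.5, 0.5]
gripper_width: 85.6
grasp_force: 0.0
```

```bash
cat >> h.py <<'E'
def pads(g,z=12):
    hsv=cv2.cvtColor(g["image"],cv2.COLOR_RGB2HSV)
    m=((hsv[...,1]<50)&(hsv[...,2]>120)).astype(np.uint8)
    m=cv2.morphologyEx(m,cv2.MORPH_CLOSE,np.ones((5,5)))
    for c in cv2.findContours(m,0,1)[0]:
        if cv2.contourArea(c)>250:
            w=np.float32([ray(g,*p[0],z)[:2] for p in c])
            q=cv2.minAreaRect(w);B=cv2.boxPoints(q);e=[B[1]-B[0],B[2]-B[1]];e.sort(key=np.linalg.norm)
            print(c.mean(0).round(),"c",np.round(q[0],1),"L,W",np.linalg.norm(e[1]).round(1),np.linalg.norm(e[0]).round(1),"yaw",(np.degrees(np.arctan2(e[1][1],e[1][0]))%180).round(1))
E
python3 - <<'E'
from h import *
s=read_state();print(s["position"],R.from_quat(s["ee_rot"]).as_matrix()[:,0],s["joints"])
g=cam("wrist");save("w2.png",g["image"],1.5);pads(g);pads(cam("top"))
E
```

```text
[ 538.46277482 -254.56265771  228.89708019] [ 0.98562471  0.16894264 -0.00152373] [-1.70063582e-01  3.37340622e-01 -6.98400982e-02 -1.52799497e-04
 -1.16528140e+00  1.91067677e+00]
[[216. 265.]] c [ 379.2 -221.9] L,W 123.1 29.6 yaw 89.6
[[270. 204.]] c [ 487.5 -283.5] L,W 68.6 31.1 yaw 9.9
[[343. 171.]] c [ 551.3 -370.1] L,W 28.6 26.6 yaw 14.1
[[134. 185.]] c [482.3 -97.4] L,W 99.4 31.9 yaw 174.6
[[259. 129.]] c [ 586.7 -249.9] L,W 40.1 31.7 yaw 10.5
[[111. 115.]] c [572.5 -67.8] L,W 50.7 45.5 yaw 168.2
[[456.  55.]] c [ 712.4 -468.8] L,W 79.1 15.6 yaw 14.3
[[238. 361.]] c [83.5 64.5] L,W 591.6 152.5 yaw 88.6
[[ 87. 166.]] c [635.2 505.1] L,W 70.8 69.1 yaw 88.3
[[363. 126.]] c [ 740.7 -352.2] L,W 154.9 147.2 yaw 79.7
[[302. 212.]] c [ 506.2 -165.3] L,W 700.9 259.2 yaw 173.4
[[89. 56.]] c [1007.5  517. ] L,W 597.4 240.1 yaw 86.1
[[312.  41.]] c [1011.8 -199.1] L,W 837.0 228.3 yaw 89.2
```

View pics/w2.png

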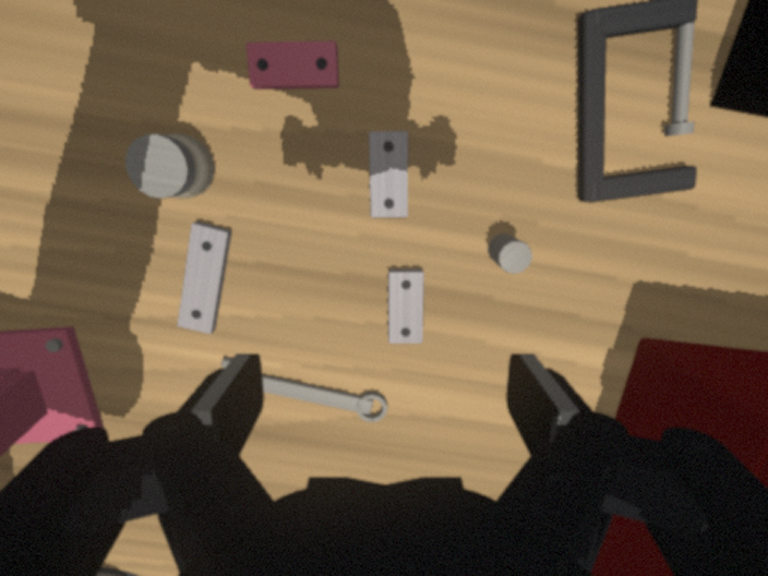

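In the wrist view pad A is half in shadow, with holes at (388,146) and (389,204). Pad B's holes are at (406,284) and (405,332).

```bash
python3 - <<'E'
from h import *
g=cam("wrist")
for hs in(((388,146),(389,204)),((406,284),(405,332))):
    a,b=[ray(g,u/1.5,v/1.5,12) for u,v in hs];print((a+b)/2,a-b,np.degrees(np.arctan2(*(a-b)[1::-1])))
P=cloud(g);print(P[110,259],P[205,260],P[205,285])
E
```

```text
[ 600.52656414 -246.54665071   12.        ] [46.37280254  9.00728522  0.        ] 10.992053406534946
[ 486.55643638 -282.47895794   12.        ] [46.16043883  7.71976795  0.        ] 9.494155603951794
[ 608.92659771 -245.05891355   12.30362699] [ 485.14253965 -268.21894422   12.43052256] [ 486.82257727 -304.407168     -0.53411331]
```

Request:
servo_tool(
  rotation=[
    [0,0,0],
    [0,0,0],
    [0,0,0],
    [0,0,0],
    [0,0,0],
  ],
  slide=[
    [0.15,0.02,-0.25],
    [0.31,0.04,-0.5],
    [0.31,0.04,-0.75],
    [0.31,0.04,-0.9],
    [0.31,0.04,-0.9],
  ],
  grip=[1,1,1,1,1],
)

```text
clock: 3.55
position: [598.5, -244.5, 47.9]
ee_rot: [0.996, 0.086, -0.003, -0.001]
contact_force: [-1.2, -0.1, -0.2]
gripper_width: 85.7
grasp_force: 0.0
```

Request:
servo_tool(
  rotation=[
    [0,0,0],
    [0,0,0],
    [0,0,0],
    [0,0,0],
    [0,0,0],
    [0,0,0],
    [0,0,0],
  ],
  slide=[
    [0,0,-0.12],
    [0,0,-0.23],
    [0,0,-0.23],
    [0,0,-0.23],
    [0,0,-0.23],
    [0,0,-0.23],
    [0,0,-0.23],
  ],
  grip=[1,1,-1,-1,-1,-1,-1],
)

```text
clock: 4.42
position: [601.5, -246.5, 6.4]
ee_rot: [0.996, 0.086, 0.002, 0.001]
contact_force: [-1.2, 1.2, 6.6]
gripper_width: 29.8
grasp_force: 59.9
```

Request:
servo_tool(
  rotation=[
    [0,0,0],
    [0,0,0],
    [0,0,0],
    [0,0,0],
  ],
  slide=[
    [0,0,0.2],
    [0,0,0.5],
    [0,0,0.8],
    [0,0,0.8],
  ],
  grip=[-1,-1,-1,-1],
)

```text
clock: 4.92
position: [603.3, -247.3, 171.4]
ee_rot: [0.996, 0.086, 0.007, 0.002]
contact_force: [0.6, 0.6, -1.0]
gripper_width: 29.5
grasp_force: 59.6
```

```bash
python3 - <<'E'
from h import *
s=read_state();print(s["position"],s["ee_rot"],s["gripper_width"],s["contact_force"])
g=cam("wrist");save("w3.png",g["image"],1.5)
P=cloud(g)
np.save("tcp.npy",s["position"])
T=(P-s["position"])@R.from_quat(s["ee_rot"]).as_matrix()
k=T[(abs(T[...,0])<60)&(abs(T[...,1])<14)&(T[...,2]>-40)&(T[...,2]<30)]
print(len(k),np.percentile(k,[2,50,98],axis=0).round(1))
E
```

```text
[ 603.34519788 -247.33697203  171.3514041 ] [0.99630718 0.08558281 0.00651583 0.00226649] 29.453815485498946 [ 0.61564342  0.61160814 -1.020345  ]
6128 [[-33.4 -13.4  -6.8]
 [  4.4  -0.1  -5.6]
 [ 34.1  13.4   0.5]]
```

View pics/w3.png

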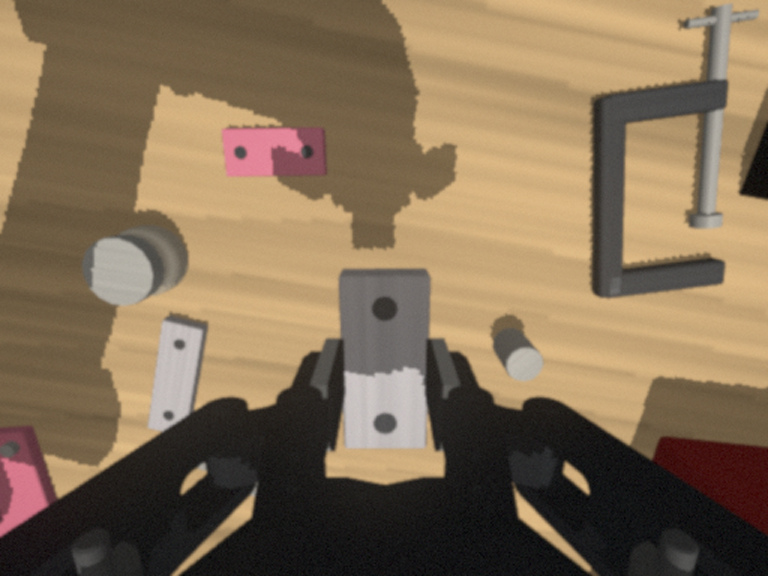

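The pad sits square in the grip, with its centre at the TCP. Carry it over to the magazine, yawing about -97.5°.

Request:
servo_tool(
  rotation=[
    [0,0,-0.027],
    [0,0,-0.054],
    [0,0,-0.081],
    [0,0,-0.108],
    [0,0,-0.135],
    [0,0,-0.135],
  ],
  slide=[
    [0,0.2,0.15],
    [0,0.4,0.3],
    [0,0.6,0.4],
    [-0.1,0.8,0.4],
    [-0.2,1,0.4],
    [-0.2,1,0.4],
  ],
  grip=[-1,-1,-1,-1,-1,-1],
)

```text
clock: 5.72
position: [558.1, -44.3, 242.9]
ee_rot: [0.944, -0.331, -0.001, 0.0]
contact_force: [-0.2, 0.6, -0.8]
gripper_width: 30.2
grasp_force: 59.6
```

Request:
servo_tool(
  rotation=[
    [0,0,-0.027],
    [0,0,-0.054],
    [0,0,-0.081],
    [0,0,-0.108],
    [0,0,-0.135],
    [0,0,-0.135],
  ],
  slide=[
    [0,0.2,0],
    [0,0.4,0],
    [-0.05,0.6,0],
    [-0.1,0.8,0],
    [-0.15,1,0],
    [-0.15,1,0],
  ],
  grip=[-1,-1,-1,-1,-1,-1],
)

```text
clock: 6.48
position: [529.6, 155.1, 242.7]
ee_rot: [0.724, -0.69, -0.0, 0.001]
contact_force: [0.3, 0.1, -0.8]
gripper_width: 29.6
grasp_force: 59.6
```

```bash
cat >> h.py <<'E'
C1=np.array([528.3,190.5,108.]);OFF=np.array([.5,0,.4]);F=np.diag([1.,-1,-1])
def pose(p,th):
    Rt=(R.from_euler('z',YAW,degrees=True)*R.from_euler('y',10+th,degrees=True)).as_matrix()@F
    return C1+chR()@np.array(p,float)-Rt@OFF,Rt
def now():
    s=read_state();Rt=R.from_quat(s["ee_rot"]).as_matrix();L=chR().T@Rt@F
    c=chR().T@(s["position"]+Rt@OFF-C1)
    e=R.from_matrix(L).as_euler('YXZ',degrees=True)
    print("pad ch",c.round(1),"th,roll,yaw",e.round(1),"F",(chR().T@s["contact_force"]).round(1),"w",s["gripper_width"].round(1),"t",s["clock"].round(2))
    return s,Rt
def plan(*wps,dz=1.0):
    s,Rt=now();p0=s["position"]
    for p,th in wps:
        t,Rn=pose(p,th)
        print(p,th,"slide",((t-p0)/200).round(3),"rot",(R.from_matrix(Rn@Rt.T).as_rotvec()/(2*np.pi)).round(4))
E
python3 - <<'E'
from h import *
s,_=now();print(s["joints"])
plan(((-7,0,70),0),((-7,0,70),28),((-7,0,30),28))
E
```

```text
Traceback (most recent call last):
  File "h.py", line 41, in now
    print("pad ch",c.round(1),"th,roll,yaw",e.round(1),"F",(chR().T@s["contact_force"]).round(1),"w",s["gripper_width"].round(1),"t",s["clock"].round(2))
                                                                                                     ^^^^^^^^^^^^^^^^^^^^^^^^
AttributeError: 'float' object has no attribute 'round'
```

```bash
sed -i 's/s\["gripper_width"\].round(1)/round(s["gripper_width"],1)/;s/s\["clock"\].round(2)/round(s["clock"],2)/' h.py
python3 - <<'E'
from h import *
s,_=now();print(s["joints"])
plan(((-7,0,70),0),((-7,0,70),28),((-7,0,30),28))
E
```

```text
pad ch [ 1.210e+01 -1.000e-01  1.385e+02] th,roll,yaw [-10.   -0.1   0.6] F [ 0.   0.3 -0.8] w 29.6 t 6.47
[ 5.78471829e-01  2.53265523e-01 -1.53821354e-01 -4.37961965e-04
 -1.16590154e+00 -5.29835515e-01]
pad ch [ 1.210e+01 -1.000e-01  1.385e+02] th,roll,yaw [-10.   -0.1   0.6] F [ 0.   0.3 -0.8] w 29.6 t 6.47
(-7, 0, 70) 0 slide [-0.005  0.153 -0.32 ] rot [ 0.0279  0.0009 -0.0016]
(-7, 0, 70) 28 slide [-0.005  0.152 -0.32 ] rot [ 0.1056  0.0043 -0.0017]
(-7, 0, 30) 28 slide [-0.007  0.186 -0.517] rot [ 0.1056  0.0043 -0.0017]
```

Request:
servo_tool(
  rotation=[
    [0.0279,0.001,-0.0016],
    [0.054,0.002,-0.0016],
    [0.08,0.003,-0.0016],
    [0.1056,0.0043,-0.0017],
    [0.1056,0.0043,-0.0017],
    [0.1056,0.0043,-0.0017],
    [0.1056,0.0043,-0.0017],
  ],
  slide=[
    [0,0.05,-0.05],
    [0,0.1,-0.1],
    [0,0.15,-0.2],
    [-0.005,0.152,-0.32],
    [-0.007,0.17,-0.42],
    [-0.007,0.186,-0.517],
    [-0.007,0.186,-0.517],
  ],
  grip=[-1,-1,-1,-1,-1,-1,-1],
)

```text
clock: 7.35
position: [527.6, 191.5, 139.0]
ee_rot: [0.68, -0.657, -0.235, -0.224]
contact_force: [0.0, -0.7, 0.3]
gripper_width: 29.4
grasp_force: 59.6
```

```bash
python3 - <<'E'
from h import *
plan(((-7,0,20),28),((-7,0,9),28),((1.5,0,7),28))
g=cam("scene");P=cloud(g)
u=g["image"][130:210,250:330];save("s2.png",u,7)
E
```

```text
pad ch [-6.2 -0.7 29.7] th,roll,yaw [28.  -0.1 -0.2] F [ 0.7 -0.   0.5] w 29.4 t 7.35
(-7, 0, 20) 28 slide [ 0.003  0.013 -0.047] rot [ 0.0001 -0.0006  0.0003]
(-7, 0, 9) 28 slide [ 0.003  0.022 -0.101] rot [ 0.0001 -0.0006  0.0003]
(1.5, 0, 7) 28 slide [ 0.004 -0.018 -0.119] rot [ 0.0001 -0.0006  0.0003]
```

View pics/s2.png

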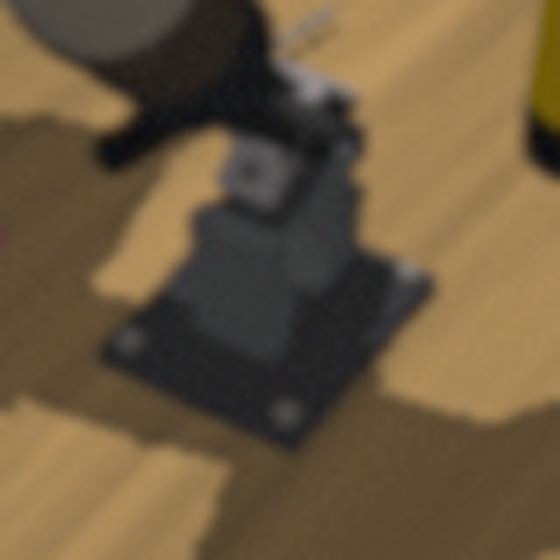

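The scene crop shows the pad at about (265,175), tipped over the mouth with its lip end toward the lip. Now descend inside the lip edge.

Request:
servo_tool(
  rotation=[
    [0,0,0],
    [0,0,0],
    [0,0,0],
    [0,0,0],
  ],
  slide=[
    [0.003,0.013,-0.047],
    [0.003,0.022,-0.101],
    [0.003,0.022,-0.106],
    [0.003,0.022,-0.106],
  ],
  grip=[-1,-1,-1,-1],
)

```text
clock: 7.9
position: [529.6, 195.8, 120.4]
ee_rot: [0.68, -0.657, -0.235, -0.227]
contact_force: [-0.2, 2.2, 5.0]
gripper_width: 30.0
grasp_force: 60.0
```

```bash
python3 - <<'E'
from h import *
plan(((-7,0,9),28),((-7,0,7),28),((1.5,0,7),28))
E
```

```text
pad ch [-7.1  1.5 10.7] th,roll,yaw [28.1  0.2 -0.1] F [-3.  -0.1  4.6] w 30.0 t 7.9
(-7, 0, 9) 28 slide [-0.008  0.001 -0.008] rot [-0.0003  0.0001  0.0006]
(-7, 0, 7) 28 slide [-0.008  0.002 -0.018] rot [-0.0003  0.0001  0.0006]
(1.5, 0, 7) 28 slide [-0.006 -0.039 -0.026] rot [-0.0003  0.0001  0.0006]
```

Request:
servo_tool(
  rotation=[
    [0,0,0],
    [0,0,0],
    [0,0,0],
    [0,0,0],
    [0,0,0],
  ],
  slide=[
    [-0.004,0.002,-0.025],
    [-0.004,-0.02,-0.03],
    [-0.004,-0.039,-0.036],
    [-0.004,-0.039,-0.036],
    [-0.004,-0.039,-0.036],
  ],
  grip=[-1,-1,-1,-1,-1],
)

```text
clock: 8.52
position: [529.0, 187.2, 113.2]
ee_rot: [0.68, -0.657, -0.234, -0.227]
contact_force: [-0.4, 0.5, 6.5]
gripper_width: 29.5
grasp_force: 60.1
```

```bash
python3 - <<'E'
from h import *
plan(((1.6,0,7),28),((.35,0,3.4),20),((-.2,0,-1.8),10),((-.1,0,-4.4),5),((.3,0,-7.5),0))
E
```

```text
pad ch [2.6 0.5 5.1] th,roll,yaw [28.1  0.2 -0.2] F [-1.7 -0.4  6.3] w 29.5 t 8.53
(1.6, 0, 7) 28 slide [-0.003  0.003  0.01 ] rot [-0.0002  0.0001  0.0007]
(0.35, 0, 3.4) 20 slide [-0.003  0.013 -0.007] rot [-0.0224 -0.0007  0.0007]
(-0.2, 0, -1.8) 10 slide [-0.003  0.02  -0.032] rot [-0.0501 -0.0017  0.0006]
(-0.1, 0, -4.4) 5 slide [-0.004  0.022 -0.045] rot [-0.064  -0.0022  0.0006]
(0.3, 0, -7.5) 0 slide [-0.004  0.023 -0.061] rot [-0.0779 -0.0027  0.0006]
```

Request:
servo_tool(
  rotation=[
    [-0.0112,-0.0003,0.0005],
    [-0.0224,-0.0007,0.0006],
    [-0.036,-0.0012,0.0006],
    [-0.0501,-0.0017,0.0006],
    [-0.0501,-0.0017,0.0006],
  ],
  slide=[
    [-0.002,0.007,0],
    [-0.003,0.013,-0.009],
    [-0.003,0.017,-0.022],
    [-0.003,0.02,-0.036],
    [-0.003,0.02,-0.036],
  ],
  grip=[-1,-1,-1,-1,-1],
)

```text
clock: 9.15
position: [528.8, 191.8, 106.2]
ee_rot: [0.711, -0.682, -0.124, -0.121]
contact_force: [2.0, -1.2, 3.6]
gripper_width: 29.8
grasp_force: 60.2
```

```bash
python3 - <<'E'
from h import *
plan(((-.2,0,-1.8),10),((-.1,0,-4.4),5),((.3,0,-7.5),0))
E
```

```text
pad ch [-0.5  0.6 -2.5] th,roll,yaw [9.9 0.1 0.2] F [0.6 2.  3.8] w 29.8 t 9.15
(-0.2, 0, -1.8) 10 slide [-0.003 -0.002  0.003] rot [ 0.0003  0.0005 -0.0004]
(-0.1, 0, -4.4) 5 slide [-0.003 -0.    -0.01 ] rot [-0.0136 -0.     -0.0004]
(0.3, 0, -7.5) 0 slide [-0.003  0.001 -0.026] rot [-0.0275 -0.0006 -0.0004]
```

Request:
servo_tool(
  rotation=[
    [-0.0136,0,0],
    [-0.0275,-0.0006,-0.0004],
    [-0.0275,-0.0006,-0.0004],
    [-0.0275,-0.0006,-0.0004],
  ],
  slide=[
    [-0.003,0,-0.012],
    [-0.003,0.001,-0.032],
    [-0.003,0.001,-0.036],
    [-0.003,0.001,-0.036],
  ],
  grip=[-1,-1,-1,-1],
)

```text
clock: 9.65
position: [528.1, 191.9, 98.6]
ee_rot: [0.716, -0.692, -0.065, -0.061]
contact_force: [0.0, 1.4, 5.8]
gripper_width: 29.6
grasp_force: 60.3
```

```bash
cat >> h.py <<'E'
def mag(g):
    L=(cloud(g)-C1)@chR()
    return L
E
python3 - <<'E'
from h import *
plan(((.3,0,-7.5),0),((0,0,-6.5),0),((0,0,60),0))
g=cam("top");L=mag(g)
c=L[(L[...,2]>8)&(L[...,2]<30)&(abs(L[...,1])<20)&(L[...,0]>-75)&(L[...,0]<-25)];print("catch",len(c),np.percentile(c[:,0],[2,50,98]).round(1))
g=cam("scene");save("s3.png",g["image"][120:220,230:330],6)
E
```

```text
pad ch [ 0.7 -0.1 -9.9] th,roll,yaw [ 0.2 -0.1 -0.2] F [-2.4  0.1  5.4] w 29.6 t 9.65
(0.3, 0, -7.5) 0 slide [ 0.001 -0.     0.012] rot [-0.0006 -0.0003  0.0006]
(0, 0, -6.5) 0 slide [0.    0.001 0.017] rot [-0.0006 -0.0003  0.0006]
(0, 0, 60) 0 slide [ 0.003 -0.057  0.345] rot [-0.0006 -0.0003  0.0006]
catch 31 [-64.9 -41.  -35. ]
```

View pics/s3.png

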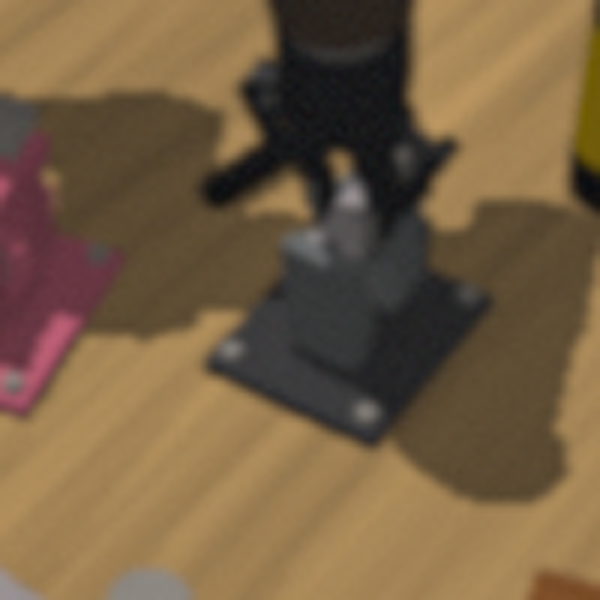

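The pad is down (z about -9.9, flat) and the catch is back out. Ease it up, open the fingers and retract along the chute.

Request:
servo_tool(
  rotation=[
    [0,0,0],
    [0,0,0],
    [0,0,0],
    [0,0,0],
    [0,0,0],
    [0.0,0,0],
    [0,0,0],
    [0,0,0],
  ],
  slide=[
    [0,0,0.014],
    [0,0,0.014],
    [0,0,0.014],
    [0,0,0.014],
    [0,0,0.014],
    [0.001,-0.02,0.114],
    [0.002,-0.055,0.314],
    [0.003,-0.106,0.6],
  ],
  grip=[-1,1,1,1,1,1,1,1],
)

```text
clock: 10.75
position: [526.7, 170.0, 217.3]
ee_rot: [0.716, -0.692, -0.066, -0.058]
contact_force: [0.4, -0.3, 0.5]
gripper_width: 85.5
grasp_force: 0.0
```

```bash
cat >> h.py <<'E'
def check():
    now();L=mag(cam("wrist"));im=None
    for nm,L in(("w",L),("t",mag(cam("top")))):
        k=L[(abs(L[...,0])<28)&(abs(L[...,1])<13)&(abs(L[...,2]+6)<25)]
        if len(k)>30:
            A=np.c_[k[:,:2],np.ones(len(k))];c=np.linalg.lstsq(A,k[:,2],rcond=None)[0];print(nm,len(k),"top plane slopes",c[:2].round(3),"z0",c[2].round(2))
        c=L[(L[...,2]>8)&(L[...,2]<30)&(abs(L[...,1])<20)&(L[...,0]>-80)&(L[...,0]<-20)]
        if len(c)>5: print(nm,"catch x",np.percentile(c[:,0],[2,50,98]).round(1))
E
python3 -c "
from h import *
check()"
```

```text
pad ch [  1.7  -2.4 110.8] th,roll,yaw [-0.  -0.4 -0.3] F [0.2 0.4 0.5] w 85.5 t 10.75
w 1522 top plane slopes [ 0.    -0.001] z0 0.14
w catch x [-63.8 -39.7 -32.6]
t 59 top plane slopes [-0.015  0.009] z0 -0.53
t catch x [-64.7 -43.4 -35.6]
```

Request:
servo_tool(
  rotation=[
    [-0.0277,-0.001,0],
    [-0.0277,-0.001,0.0],
    [-0.0277,-0.001,0],
  ],
  slide=[
    [0,0,0.1],
    [0,-0.2,0.2],
    [0,-0.4,0.2],
  ],
  grip=[1,1,1],
)

```text
clock: 11.22
position: [528.4, 91.2, 259.2]
ee_rot: [0.72, -0.694, -0.001, -0.001]
contact_force: [1.0, -0.3, -0.5]
gripper_width: 85.3
grasp_force: 0.0
```

```bash
python3 - <<'E'
from h import *
s=read_state();print(s["position"],R.from_quat(s["ee_rot"]).as_matrix().round(3).tolist())
g=cam("wrist");L=mag(g);k=(abs(L[...,0])<28)&(abs(L[...,1])<13)&(abs(L[...,2])<6);print(k.sum(),g["image"][k].mean(0) if k.sum() else "")
g=cam("top");L=mag(g);k=(abs(L[...,0])<25)&(abs(L[...,1])<13)&(abs(L[...,2])<6);print(k.sum(),g["image"][k].mean(0) if k.sum() else "")
g=dict(np.load("t.npz"));L=mag(g);k=(abs(L[...,0])<25)&(abs(L[...,1])<13)&(abs(L[...,2])<6);print("before",k.sum(),g["image"][k].mean(0))
E
```

```text
[528.36231026  91.2131737  259.21373605] [[0.038, -0.999, -0.001], [-0.999, -0.038, 0.003], [-0.003, 0.001, -1.0]]
987 [173.33637285 168.         167.21073961]
168 [143.38690476 136.28571429 137.06547619]
before 167 [75.82035928 69.82634731 66.23353293]
```

The bright aluminium now fills the mouth, so the first pad is home. On to pad B.

Request:
servo_tool(
  rotation=[
    [0,0,0.027],
    [0,0,0.054],
    [0,0,0.081],
    [0,0,0.108],
    [0,0,0.135],
    [0,0,0.135],
  ],
  slide=[
    [0,-0.2,0],
    [0,-0.4,0],
    [0,-0.6,0],
    [-0.05,-0.8,0],
    [-0.1,-1,0],
    [-0.1,-1,0],
  ],
  grip=[1,1,1,1,1,1],
)

```text
clock: 12.08
position: [507.1, -111.2, 257.6]
ee_rot: [0.941, -0.339, -0.002, 0.001]
contact_force: [1.0, 0.3, 0.4]
gripper_width: 85.8
grasp_force: 0.0
```

Request:
servo_tool(
  rotation=[
    [0,0,0.027],
    [0,0,0.054],
    [0,0,0.081],
    [0,0,0.108],
    [0,0,0.135],
    [0,0,0.135],
  ],
  slide=[
    [-0.02,-0.2,0],
    [-0.04,-0.4,-0.1],
    [-0.06,-0.6,-0.3],
    [-0.08,-0.87,-0.5],
    [-0.11,-0.87,-0.7],
    [-0.11,-0.87,-0.7],
  ],
  grip=[1,1,1,1,1,1],
)

```text
clock: 12.82
position: [483.4, -282.7, 114.3]
ee_rot: [0.997, 0.078, -0.005, 0.0]
contact_force: [-0.3, -0.8, 1.1]
gripper_width: 85.1
grasp_force: 0.0
```

```bash
python3 - <<'E'
from h import *
s=read_state();x=R.from_quat(s["ee_rot"]).as_matrix()[:,0];print(s["position"],np.degrees(np.arctan2(x[1],x[0])),x)
g=cam("wrist");P=cloud(g);np.savez("w4.npz",**g)
k=(abs(P[...,2]-12)<3)&(np.hypot(P[...,0]-486.5,P[...,1]+282.7)<45)
q=cv2.minAreaRect(np.float32(P[k][:,:2]));print(k.sum(),q)
E
```

```text
[ 483.39012299 -282.69982355  114.34111269] 8.9343036379697 [ 0.98781912  0.15529432 -0.00985214]
2540 ((486.5556945800781, -283.4034118652344), (70.34549713134766, 31.655942916870117), 9.938619613647461)
```

Request:
servo_tool(
  rotation=[
    [0,0,0.0028],
    [0,0,0.0028],
    [0,0,0.0028],
    [0,0,0.0028],
    [0,0,0.0028],
    [0,0,0.0028],
    [0,0,0.0028],
    [0,0,0.0028],
  ],
  slide=[
    [0.013,-0.003,-0.2],
    [0.013,-0.003,-0.4],
    [0.013,-0.003,-0.555],
    [0.013,-0.003,-0.555],
    [0.013,-0.003,-0.555],
    [0.013,-0.003,-0.555],
    [0.013,-0.003,-0.555],
    [0.013,-0.003,-0.555],
  ],
  grip=[1,1,1,-1,-1,-1,-1,-1],
)

```text
clock: 13.88
position: [490.3, -284.4, 9.6]
ee_rot: [0.996, 0.089, 0.001, 0.003]
contact_force: [-0.0, 2.9, 6.1]
gripper_width: 28.8
grasp_force: 58.7
```

Request:
servo_tool(
  rotation=[
    [0,0,0],
    [0,0,0],
    [0,0,0],
    [0,0,0],
  ],
  slide=[
    [0,0,0.2],
    [0,0,0.5],
    [0,0,0.8],
    [0,0,0.8],
  ],
  grip=[-1,-1,-1,-1],
)

```text
clock: 14.38
position: [491.8, -285.4, 174.1]
ee_rot: [0.996, 0.089, 0.006, 0.005]
contact_force: [0.3, 0.1, -1.0]
gripper_width: 28.3
grasp_force: 59.3
```

```bash
python3 - <<'E'
from h import *
s=read_state();Rt=R.from_quat(s["ee_rot"]).as_matrix();x=Rt[:,0];print(s["position"],np.degrees(np.arctan2(x[1],x[0])),x)
g=cam("wrist");T=(cloud(g)-s["position"])@Rt
k=T[(abs(T[...,0])<60)&(abs(T[...,1])<14)&(T[...,2]>-40)&(T[...,2]<30)]
print(len(k),np.percentile(k,[2,50,98],axis=0).round(1))
t=k[abs(k[:,2]-np.median(k[:,2]))<3];A=np.c_[t[:,:2],np.ones(len(t))];print(np.linalg.lstsq(A,t[:,2],rcond=None)[0])
E
```

```text
[ 491.82267366 -285.38767957  174.14960198] 10.183131523119702 [0.98419034 0.17678467 0.01079648]
6187 [[-36.1 -13.7 -31.5]
 [  1.4  -0.8  -2.4]
 [ 31.4  13.4   2.3]]
[ 1.65001403e-03  6.91734875e-03 -2.33707068e+00]
```

The second pad is held slightly off centre, with its centre at tool (-2.2, 0, +3.7). I'll account for that in the plan and transit.

Request:
servo_tool(
  rotation=[
    [0,0,-0.027],
    [0,0,-0.054],
    [0,0,-0.081],
    [0,0,-0.108],
    [0,0,-0.135],
    [0,0,-0.135],
  ],
  slide=[
    [0.05,0.2,0.15],
    [0.1,0.4,0.3],
    [0.1,0.6,0.4],
    [0.1,0.8,0.4],
    [0.1,1,0.4],
    [0.1,1,0.4],
  ],
  grip=[-1,-1,-1,-1,-1,-1],
)

```text
clock: 15.18
position: [507.6, -82.1, 245.8]
ee_rot: [0.945, -0.328, -0.003, 0.002]
contact_force: [-0.2, -0.6, -0.8]
gripper_width: 28.7
grasp_force: 59.4
```

Request:
servo_tool(
  rotation=[
    [0,0,-0.027],
    [0,0,-0.054],
    [0,0,-0.081],
    [0,0,-0.108],
    [0,0,-0.135],
    [0,0,-0.135],
  ],
  slide=[
    [0.05,0.2,0],
    [0.08,0.4,0],
    [0.08,0.6,0],
    [0.08,0.8,0],
    [0.08,1,0],
    [0.08,1,0],
  ],
  grip=[-1,-1,-1,-1,-1,-1],
)

```text
clock: 15.92
position: [524.1, 117.1, 245.6]
ee_rot: [0.726, -0.688, -0.003, 0.002]
contact_force: [-0.3, -0.6, -0.6]
gripper_width: 28.4
grasp_force: 59.5
```

```bash
sed -i 's/OFF=np.array(\[.5,0,.4\])/OFF=np.array([-2.2,0,3.7])/' h.py; python3 - <<'E'
from h import *
plan(((-7,0,70),0),((-7,0,70),28),((-7,0,30),28))
s=read_state();Rt=R.from_quat(s["ee_rot"]).as_matrix()
g=cam("wrist");T=(cloud(g)-s["position"])@Rt
k=T[(abs(T[...,0])<60)&(abs(T[...,1])<14)&(T[...,2]>-8)&(T[...,2]<4)]
print(len(k),np.percentile(k,[1,50,99],axis=0).round(1))
E
```

```text
pad ch [ 46.6  -7.1 144.2] th,roll,yaw [-9.9 -0.3  0.9] F [ 0.7 -0.3 -0.5] w 28.4 t 15.93
(-7, 0, 70) 0 slide [ 0.023  0.327 -0.321] rot [ 0.0276  0.0004 -0.0027]
(-7, 0, 70) 28 slide [ 0.023  0.321 -0.329] rot [ 0.1053  0.004  -0.0028]
(-7, 0, 30) 28 slide [ 0.021  0.355 -0.526] rot [ 0.1053  0.004  -0.0028]
5735 [[-35.8 -13.8  -3.9]
 [  1.9  -0.   -2.4]
 [ 32.3  13.7   1.4]]
```

Request:
servo_tool(
  rotation=[
    [0.0276,0.0004,-0.0027],
    [0.054,0.002,-0.0027],
    [0.08,0.003,-0.0027],
    [0.1053,0.004,-0.0028],
    [0.1053,0.004,-0.0028],
    [0.1053,0.004,-0.0028],
    [0.1053,0.004,-0.0028],
  ],
  slide=[
    [0,0.1,-0.05],
    [0.01,0.2,-0.1],
    [0.02,0.3,-0.2],
    [0.023,0.321,-0.329],
    [0.022,0.34,-0.43],
    [0.021,0.355,-0.526],
    [0.021,0.355,-0.526],
  ],
  grip=[-1,-1,-1,-1,-1,-1,-1],
)

```text
clock: 16.85
position: [527.5, 187.3, 140.2]
ee_rot: [0.68, -0.657, -0.235, -0.225]
contact_force: [-0.7, 0.5, -0.5]
gripper_width: 28.5
grasp_force: 59.5
```

```bash
python3 - <<'E'
from h import *
plan(((-7,0,20),28),((-7,0,9),28),((1.5,0,7),28))
E
```

```text
pad ch [-6.1 -0.9 30.1] th,roll,yaw [28.  -0.1 -0.2] F [-0.4 -0.7 -0.6] w 28.5 t 16.85
(-7, 0, 20) 28 slide [ 0.004  0.013 -0.049] rot [ 0.0001 -0.0005  0.0003]
(-7, 0, 9) 28 slide [ 0.004  0.023 -0.103] rot [ 0.0001 -0.0005  0.0003]
(1.5, 0, 7) 28 slide [ 0.005 -0.017 -0.12 ] rot [ 0.0001 -0.0005  0.0003]
```

Request:
servo_tool(
  rotation=[
    [0,0,0],
    [0,0,0],
    [0,0,0],
    [0,0,0],
  ],
  slide=[
    [0.001,0.013,-0.049],
    [0.001,0.023,-0.103],
    [0.001,0.024,-0.118],
    [0.001,0.024,-0.12],
  ],
  grip=[-1,-1,-1,-1],
)

```text
clock: 17.35
position: [529.5, 193.1, 119.2]
ee_rot: [0.68, -0.656, -0.235, -0.228]
contact_force: [0.2, 2.3, 6.2]
gripper_width: 28.4
grasp_force: 60.3
```

```bash
python3 - <<'E'
from h import *
plan(((-7,0,9),28),((-7,0,7),28),((1.5,0,7),28))
s=read_state();Rt=R.from_quat(s["ee_rot"]).as_matrix()
g=cam("wrist");T=(cloud(g)-s["position"])@Rt
k=T[(abs(T[...,0])<45)&(abs(T[...,1])<12)&(T[...,2]>-8)&(T[...,2]<4)]
print(len(k),np.percentile(k,[1,50,99],axis=0).round(1));A=np.c_[k[:,:2],np.ones(len(k))];print(np.linalg.lstsq(A,k[:,2],rcond=None)[0].round(3))
E
```

```text
pad ch [-8.1  1.3  8.3] th,roll,yaw [28.2  0.2 -0. ] F [-3.3  0.3  5.7] w 28.4 t 17.35
(-7, 0, 9) 28 slide [-0.006 -0.006  0.002] rot [-0.0005  0.0003  0.0004]
(-7, 0, 7) 28 slide [-0.006 -0.005 -0.008] rot [-0.0005  0.0003  0.0004]
(1.5, 0, 7) 28 slide [-0.005 -0.046 -0.015] rot [-0.0005  0.0003  0.0004]
4611 [[-36.8 -11.8  -4.5]
 [ -0.3   0.1  -2.7]
 [ 29.9  11.8  -1. ]]
[-0.026  0.008 -2.781]
```

Request:
servo_tool(
  rotation=[
    [0,0,0],
    [0,0,0],
    [0,0,0],
    [0,0,0],
    [0,0,0],
  ],
  slide=[
    [-0.002,-0.003,-0.018],
    [-0.003,-0.02,-0.024],
    [-0.004,-0.044,-0.03],
    [-0.004,-0.044,-0.03],
    [-0.004,-0.044,-0.03],
  ],
  grip=[-1,-1,-1,-1,-1],
)

```text
clock: 18.02
position: [529.2, 183.8, 113.6]
ee_rot: [0.68, -0.656, -0.234, -0.228]
contact_force: [-0.2, 0.7, 6.5]
gripper_width: 28.3
grasp_force: 60.3
```

```bash
python3 - <<'E'
from h import *
plan(((1.6,0,7),28),((.35,0,3),20),((-.2,0,-2.3),10),((.3,0,-7.5),0))
s=read_state();Rt=R.from_quat(s["ee_rot"]).as_matrix()
g=cam("wrist");T=(cloud(g)-s["position"])@Rt
k=T[(abs(T[...,0])<45)&(abs(T[...,1])<12)&(T[...,2]>-8)&(T[...,2]<4)]
print(len(k),np.percentile(k,[1,50,99],axis=0).round(1));k=k[k[:,0]<22];A=np.c_[k[:,:2],np.ones(len(k))];print(np.linalg.lstsq(A,k[:,2],rcond=None)[0].round(3))
save("w5.png",g["image"],1.5)
E
```

```text
pad ch [2.  0.7 4.4] th,roll,yaw [28.1  0.3 -0. ] F [-1.8 -0.2  6.3] w 28.3 t 18.02
(1.6, 0, 7) 28 slide [-0.003 -0.     0.013] rot [-0.0004  0.0006  0.0005]
(0.35, 0, 3) 20 slide [-0.004  0.011 -0.003] rot [-0.0226 -0.0002  0.0004]
(-0.2, 0, -2.3) 10 slide [-0.004  0.02  -0.025] rot [-0.0504 -0.0013  0.0004]
(0.3, 0, -7.5) 0 slide [-0.004  0.025 -0.049] rot [-0.0781 -0.0023  0.0003]
4485 [[-36.6 -11.8  -7.4]
 [ -0.4   0.1  -2.5]
 [ 43.4  11.8   3.3]]
[-0.043  0.006 -2.769]
```

View pics/w5.png

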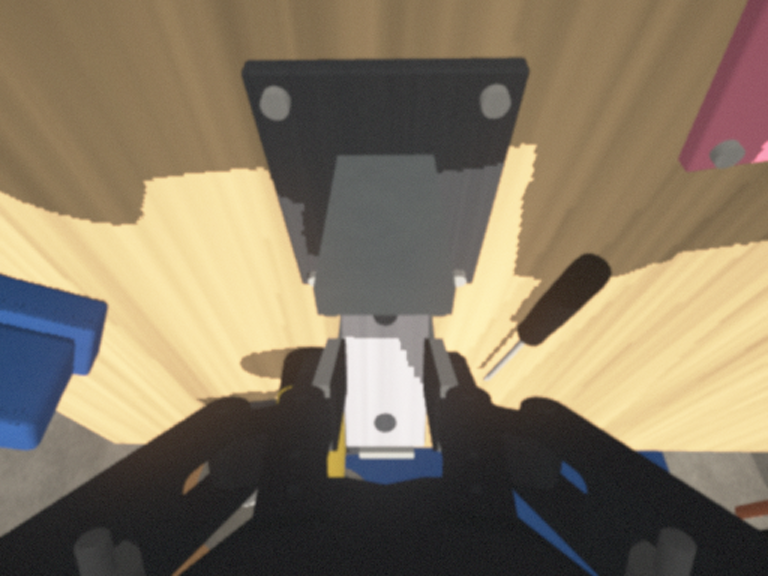

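The pad is under the lip (lip edge at row 312, pad hole half covered at (385,318)). Now swing it down.

Request:
servo_tool(
  rotation=[
    [-0.0112,-0.0002,0.0003],
    [-0.0226,-0.0002,0.0004],
    [-0.036,-0.0008,0.0004],
    [-0.0504,-0.0013,0.0004],
    [-0.0504,-0.0013,0.0004],
  ],
  slide=[
    [-0.002,0.006,-0.002],
    [-0.003,0.012,-0.008],
    [-0.003,0.017,-0.019],
    [-0.003,0.02,-0.033],
    [-0.003,0.02,-0.033],
  ],
  grip=[-1,-1,-1,-1,-1],
)

```text
clock: 18.7
position: [529.0, 187.8, 107.1]
ee_rot: [0.711, -0.682, -0.123, -0.12]
contact_force: [1.4, -2.7, 5.0]
gripper_width: 28.4
grasp_force: 60.0
```

```bash
cat >> h.py <<'E'
def slip():
    s=read_state();Rt=R.from_quat(s["ee_rot"]).as_matrix()
    g=cam("wrist");T=(cloud(g)-s["position"])@Rt
    k=T[(T[...,0]>-38)&(T[...,0]<22)&(abs(T[...,1])<12)&(T[...,2]>-9)&(T[...,2]<5)]
    A=np.c_[k[:,:2],np.ones(len(k))];print(len(k),k[:,0].min().round(1),"slip",np.linalg.lstsq(A,k[:,2],rcond=None)[0].round(3))
E
python3 - <<'E'
from h import *
plan(((-.2,0,-2),10),((-.1,0,-4.4),5),((.3,0,-7.5),0));slip()
E
```

```text
pad ch [ 0.1  0.6 -3.7] th,roll,yaw [9.8 0.1 0.2] F [1.8 1.3 5.4] w 28.4 t 18.7
(-0.2, 0, -2) 10 slide [-0.003 -0.     0.009] rot [ 0.0005  0.0005 -0.0004]
(-0.1, 0, -4.4) 5 slide [-0.003  0.002 -0.002] rot [-0.0134 -0.     -0.0004]
(0.3, 0, -7.5) 0 slide [-0.003  0.005 -0.016] rot [-0.0273 -0.0006 -0.0004]
3764 -38.0 slip [-0.074  0.006 -2.611]
```

Request:
servo_tool(
  rotation=[
    [-0.0134,0,0],
    [-0.0265,-0.0006,-0.0004],
    [-0.0265,-0.0006,-0.0004],
    [-0.0265,-0.0006,-0.0004],
  ],
  slide=[
    [-0.002,0.002,-0.008],
    [-0.003,0.005,-0.03],
    [-0.003,0.005,-0.036],
    [-0.003,0.005,-0.036],
  ],
  grip=[-1,-1,-1,-1],
)

```text
clock: 19.25
position: [528.9, 189.2, 99.9]
ee_rot: [0.717, -0.692, -0.065, -0.063]
contact_force: [-0.6, 0.5, 6.4]
gripper_width: 28.4
grasp_force: 60.9
```

```bash
python3 - <<'E'
from h import *
plan(((.3,0,-7.5),0),((0,0,-6.5),0));slip()
g=cam("top");L=mag(g)
c=L[(L[...,2]>8)&(L[...,2]<30)&(abs(L[...,1])<20)&(L[...,0]>-85)&(L[...,0]<-25)];print("catch",len(c),np.percentile(c[:,0],[2,50,98]).round(1))
E
```

```text
pad ch [  0.5   0.5 -11.4] th,roll,yaw [ 0.4  0.1 -0.2] F [-1.6 -0.6  6.3] w 28.4 t 19.25
(0.3, 0, -7.5) 0 slide [-0.002 -0.002  0.02 ] rot [-0.0013  0.0001  0.0005]
(0, 0, -6.5) 0 slide [-0.002 -0.002  0.025] rot [-0.0013  0.0001  0.0005]
3985 -37.2 slip [ 1.000e-03  2.000e-03 -2.671e+00]
catch 36 [-64.8 -39.8 -33.3]
```

The pad is flat at about z -11 and the catch is shut. Ease it up, release and retract.

Request:
servo_tool(
  rotation=[
    [0,0,0],
    [0,0,0],
    [0,0,0],
    [0,0,0],
    [0,0,0],
    [0.0,0,0],
    [0,0,0],
    [0,0,0],
  ],
  slide=[
    [0,0,0.02],
    [0,0,0.02],
    [0,0,0.02],
    [0,0,0.02],
    [0,0,0.02],
    [0.001,-0.02,0.12],
    [0.002,-0.055,0.32],
    [0.003,-0.106,0.6],
  ],
  grip=[-1,1,1,1,1,1,1,1],
)

```text
clock: 20.35
position: [526.5, 166.1, 217.4]
ee_rot: [0.716, -0.693, -0.067, -0.059]
contact_force: [1.1, 0.3, 0.2]
gripper_width: 85.1
grasp_force: 0.0
```

Request:
servo_tool(
  rotation=[
    [0,0,0],
    [0,0,0],
    [0,0,0],
  ],
  slide=[
    [0,-0.02,0.1],
    [0,-0.03,0.2],
    [0,-0.03,0.2],
  ],
  grip=[1,1,1],
)

```text
clock: 20.72
position: [528.1, 160.8, 259.4]
ee_rot: [0.716, -0.692, -0.066, -0.063]
contact_force: [0.4, 1.0, -0.5]
gripper_width: 85.7
grasp_force: 0.0
```

```bash
python3 - <<'E'
from h import *
check()
g=cam("wrist");save("w6.png",g["image"],1.5);L=mag(g)
k=(abs(L[...,0])<28)&(abs(L[...,1])<13)&(abs(L[...,2])<6);print(k.sum(),g["image"][k].mean(0))
E
```

```text
pad ch [  0.7  -1.3 150.5] th,roll,yaw [ 0.4 -0.1 -0.3] F [-0.8  0.4 -0.7] w 85.7 t 20.73
w 1140 top plane slopes [0.002 0.002] z0 0.18
w catch x [-63.8 -39.5 -32.5]
t 63 top plane slopes [-0.    -0.011] z0 -0.27
t catch x [-64.9 -43.3 -33.4]
1184 [168.72381757 163.57601351 162.80574324]
```

View pics/w6.png

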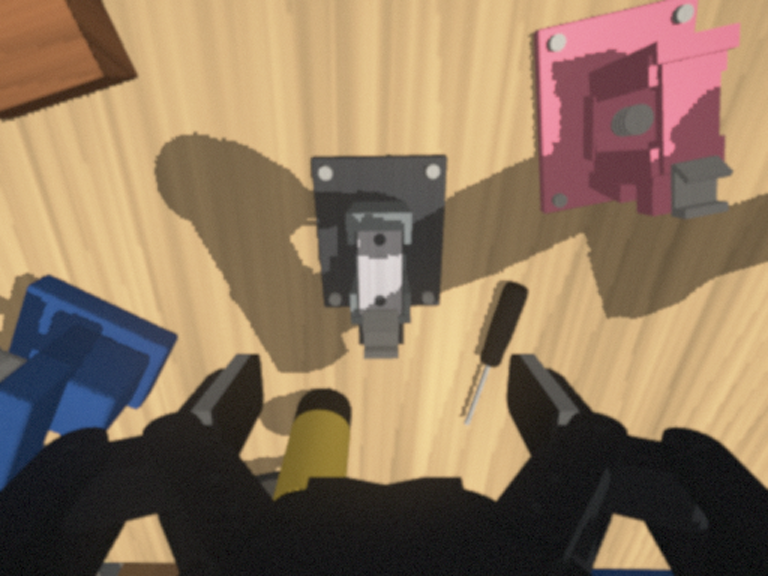

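The top pad lies flat at (380,270) between the lip (380,220) and the closed catch (380,330). The fingers are empty and clear.

```bash
python3 -c "
from h import *
print(job_done())"
```

```text
the job is handed in; nothing more can be done
None
```

I loaded both short pads into the grey magazine one after the other and handed the job in at about 21 s. The last pictures show the top pad lying flat under the lip with the catch shut. The lower pad is hidden, so I could not check it directly. No verdict came back.

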